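# Feel the gap of a sprung slide clamp with a taper gauge

### The job

Check the gap of the slide clamp: take the taper gauge with the yellow handle out of the blue stand and slide its blade straight down between the clamp's two upright plates until it drags snugly in both, with the sprung copper plate eased back by about a millimetre. Do not force it deeper (the copper plate must not be spread as far as 4 mm), and leave the red gauge, the blue gear and the green ring where they are. Finish holding the yellow gauge still at that depth, without letting go.

Things in the scene. Friction and masses are not known exactly. Their poses are not given: they have to be found in the camera images.
- yellow_gauge_grip (a point): Centre of the yellow handle of the gauge to use, an upright block 32 (x) x 20 (y) x 40 (z) mm, gripped across its 20 mm; z up along the blade. Weight about 80 g. It starts in a slot of the blue stand, the handle resting on the stand's top, so this point is 106 mm above the desk.
- yellow_gauge_tip (a point): Middle of the lower end of the yellow gauge's steel wedge blade, 100 mm straight below the handle's centre; same axes. The blade is 80 mm long, 14 mm wide (x), 1.5 mm thick (y) at the tip and grows evenly to 9.5 mm at the handle: 1 mm per 10 mm of depth.
- red_gauge_grip (a point): Centre of the handle of the other gauge, alike but red, which stands in the other slot of the stand, 60 mm away along the stand's x; to be left there.
- gauge_stand: Fixed blue stand, 112 (x) x 44 (y) x 86 (z) mm on a foot 128 x 62 x 6 mm; origin at the centre of its underside. Slots at x = -30 and +30 mm, 21 mm long (x), 13 mm wide (y), right through. The gauges' axes are the stand's.
- clamp_base: Fixed grey base of the slide clamp, 100 (x) x 150 (y) x 14 mm, with an end block 63 mm high at each end of y; origin at the centre of its underside. The gap opens along its y. A white carriage with the two plates floats along y on two rods (6 mm either way, 0.3 N), so the plates centre themselves on the blade.
- set_plate_edge (a point): Middle of the throat edge of the steel plate (-y side), on its face towards the gap, 86 mm above the desk; axes as the base. Both plates are upright, 32 mm wide (x); the parallel gap goes 65 mm down from the throat; above it a lip 9 mm high flares out by 5 mm. This plate is firm on the carriage but set anew for each run: gap 3.5 to 5.3 mm.
- sprung_plate_edge (a point): The same point on the sprung copper plate (+y side), on its face towards the gap, 86 mm above the desk; axes as the base. The middle of the gap is half-way between the two edge points.
- sprung_plate (a joint): How far the blade has pushed the copper plate back, m: 0 at rest, at most 0.006. It yields at 10 N, then takes 0.8 N more per mm: hardly any drag until both plates touch the blade, then it rises within about 6 mm of depth to about 6 to 12 N and the plate starts to yield; from there the drag grows little and every 10 mm deeper pushes the plate back about 1 mm.
- gear_large: Loose blue printed gear, 52 mm across, 9 mm high, lying behind the work; leave alone. Origin at its underside.
- ring_part: Loose green printed ring, 44 mm across, 10 mm high, lying behind the stand; leave alone. Origin at its underside.

How it is judged (in metres and radians):
On the way:
1. the yellow gauge is drawn up out of the stand, its tip above the stand's top (height (world z) of yellow_gauge_tip above 0.092 m), for 0.1 s.
At the end, for the whole second after the job is handed in: Held in the fingers (over 2 N) and still, the yellow gauge stands upright (0.12 rad) between the plates, within 11 mm of mid-width, tip over 15 mm below the throat, pressing each plate with over 5 N, the copper plate pushed back 0.2 to 2.5 mm; the red gauge is within 15 mm of its place (value of joint sprung_plate between 0.0002 and 0.0025 m and contact force between yellow_gauge and sprung_plate above 5 N and contact force between yellow_gauge and set_plate above 5 N and z of yellow_gauge_tip in the frame of set_plate_edge below -0.015 m and y of yellow_gauge_tip in the frame of set_plate_edge above -0.001 m and y of yellow_gauge_tip in the frame of sprung_plate_edge below 0.001 m and x of yellow_gauge_tip in the frame of clamp_base between -0.011 and 0.011 m and angle between yellow_gauge_tip's own z axis and vertical below 0.12 rad and contact force between the fingers and yellow_gauge above 2 N and linear speed of yellow_gauge below 0.01 m/s and distance of red_gauge_grip from where it was at the start of the episode below 0.015 m); the arm keeps its last pose, push and grip.
It fails at once if the copper plate is forced back 4 mm or more (value of joint sprung_plate above 0.004 m).
It fails at once if the red gauge is disturbed (over 15 mm) (distance of red_gauge_grip from where it was at the start of the episode above 0.015 m).
It fails at once if the blue gear is pushed away (over 20 mm) (distance of gear_large from where it was at the start of the episode above 0.02 m).
It fails at once if the green ring is pushed away (over 20 mm) (distance of ring_part from where it was at the start of the episode above 0.02 m).
It also fails if it takes over 42 s, if anything falls off the work surface, if the arm or the gripper's body presses on something with over 40 N, if the wrist force passes 120 N, or if a joint passes its speed limit or range.

### The arm

A 6-joint arm with a two-finger parallel gripper is mounted at the origin on a cart in front of the work surface, level with it; the furniture and walls round the work are solid. World frame = base frame: x ahead of the robot, y to its left, z up, the work surface at z = 0. Lengths are in m, angles in degrees, forces in N, time in s.
With the tool pointing down it reaches from about 0.25 to 0.725 m from the base axis. Payload 9.7 kg.
Tool frame: the origin (TCP) lies at the centre of the arm's flange, where the gripper is bolted on; the fingertips stand 173 mm ahead of it and the grasp point (between the pads) lies 155 mm ahead of it; z points along the fingers, y is the line along which they close (so a half turn about z gives the same grasp; the last joint's range is limited). The gripper opens to 85 mm and grips with 20 to 120 N. Pads are 22 mm wide; open, the fingers measure 114 mm over their backs; the gripper's body (76 mm by 85 mm) begins 54 mm behind the grasp point. The pads swing forward as they close: fully open they stand 13 mm farther back than shut.
Start: joints at [-67.151, 4.979, 10.078, 95.1, 0, 90], TCP at [0.214, -0.507, 0.405] pointing down, gripper open.
Joint ranges: [-179.16, 179.16], [-48.56, 103.87], [-65.8, 70.77], [-126.05, 130.52], [-82.76, 87.17], [-180, 180]. Speed limits (degrees/s): [127.2, 127.2, 147.25, 180, 180, 180].

### API

Orientations are given as [roll, pitch, yaw] about the fixed x, y, z axes, in that order (R = Rz(yaw) Ry(pitch) Rx(roll)).
In Python, from workcell import monitor, camera, get_calibration, bot gives the robot as it stands.
- The arm moves only by the tool carry_out, never from a script. Its argument "targets" is text: rows parted by semicolons, each of 7 numbers parted by spaces: the shift along the tool's x, y, z in units of 0.04 m (1.0 is 0.04 m), then the turn, a rotation vector about the tool's x, y, z in units of 0.1 rad (1.0 is 0.1 rad), then the opening, from -1 (shut) to 1 (fully open), so that 0 is half open. A call has exactly 8 rows; each row shifts and turns the commanded pose from where the row before left it, along the tool's axes as they then stand; what a row does not reach is not made up. A row lasts 1/12 s, in which the tool goes at most 41.7 mm and 7.16 degrees, less where a joint would pass 70% of its speed; a pose out of reach is approached as far as the arm can. A call with a number of a shift or a turn outside -1 to 1 is refused whole. A call with a gripper value outside its range is refused whole. The fingers move at their own pace and stop on an object; "newtons" is the grip in N (left out, the last holds). Time passes only in rows, so rows that do not move let the fingers close, or fill a call up. It gives the time, the measured TCP pose, the force, the opening and the grip force at its end, in the units of the state.
- monitor.get_obs(): the state, without advancing time (a new reading comes with each control period).
- camera(name): name is "scene" or "side" or "wrist"; returns the picture (420x560x3 uint8, red, green, blue); there is no depth.
- get_calibration(name): a dict with "fx", "fy", "cx", "cy" (pixels), "view" (4x4, takes a point from world to camera coordinates). Camera axes: x right, y down, z forward; pixel columns grow to the right and rows downward; lengths in m; the calibration is good to about 2 mm. A picture is of the moment at which its call begins: read the wrist's pose just before it. get_calibration takes no time and is no camera call; for the wrist camera it gives the pose at the moment of the call.
- bot.job_done(): hands the job in; it is judged then, once.
The state is a dict: "time": time; "q": joint angles; "qd": joint speeds; "joint_efforts": joint torques, N m; "ee_pos": TCP position; "tcp_rot": TCP orientation; "wrist_force": force on the tool from outside, world axes, zero at the start; "torque": the same for the moment, N m; "opening": finger opening in m; "grasp_force": force on a finger pad.
Only numpy, scipy, OpenCV 4.12 (cv2) and the standard library are available. Lean on these libraries where they do the work, as an engineer would, in place of code of your own. Each camera call takes 0.05 s, during which the arm holds its last target. There are 200 camera calls.

## Working session

There is one attempt and no reset: what is moved stays moved. The work goes in short steps, Python scripts to look and compute and a tool call to move; the robot and the scene stay as the last step left them, time stands still between calls to the robot, and variables do not carry over. Pictures are saved under pics/ and viewed, at most 10 in all, crops included, and the job is handed in when it is done.

Besides the shell and the picture viewer there is one more tool, called after "Call:" as a command line: name --argument value ..., lists and objects as JSON in quotes. carry_out: Moves the arm, as the interface text tells. Shifts and turns lie within -1 to 1; 1 stands for 0.04 m of shift or 0.1 rad of turn. Its arguments: {"type":"object","properties":{"targets":{"type":"string"},"newtons":{"type":"number"}},"required":["targets"]}

```bash
mkdir -p pics; python3 - <<'E'
from workcell import monitor,camera,get_calibration
import cv2,numpy as np
o=monitor.get_obs();print({k:np.round(v,3).tolist() for k,v in o.items()})
for n in("scene","side","wrist"):
    im=camera(n);cv2.imwrite(f"pics/{n}0.png",im[:,:,::-1]);np.save(f"pics/{n}0.npy",im)
    c=get_calibration(n);print(n,c['fx'],c['cx'],c['cy'],np.round(np.linalg.inv(c['view']),3).tolist())
E
```

```text
{'time': 0.0, 'q': [-67.151, 5.011, 10.036, 95.099, 0.0, 90.0], 'qd': [-0.056, 0.105, -0.103, -0.054, 0.006, 0.098], 'joint_efforts': [0.002, -52.039, 46.48, 0.016, 0.0, -0.0], 'ee_pos': [0.214, -0.507, 0.404], 'tcp_rot': [-179.925, -0.0, 22.849], 'wrist_force': [-0.135, -0.474, 0.47], 'torque': [0.018, -0.002, 0.044], 'grasp_force': 0.0, 'opening': 0.086}
scene 427.2888649054566 280.1068862004524 212.94150232271693 [[0.897, -0.288, 0.336, 0.251], [-0.442, -0.546, 0.712, -0.453], [-0.022, -0.786, -0.617, 0.602], [0.0, 0.0, 0.0, 1.0]]
side 430.5771040383945 268.5113193498346 209.01443539640226 [[-0.997, -0.025, 0.07, 0.466], [-0.074, 0.368, -0.927, 0.935], [-0.002, -0.929, -0.369, 0.416], [0.0, 0.0, 0.0, 1.0]]
wrist 298.4486609043196 276.9026214652869 213.44076741457008 [[0.389, -0.882, -0.264, 0.28], [-0.921, -0.374, -0.11, -0.479], [-0.002, 0.286, -0.958, 0.374], [0.0, 0.0, 0.0, 1.0]]
```

View pics/scene0.png

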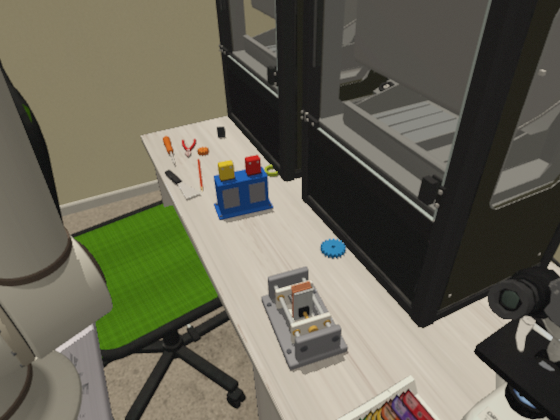

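View pics/side0.png

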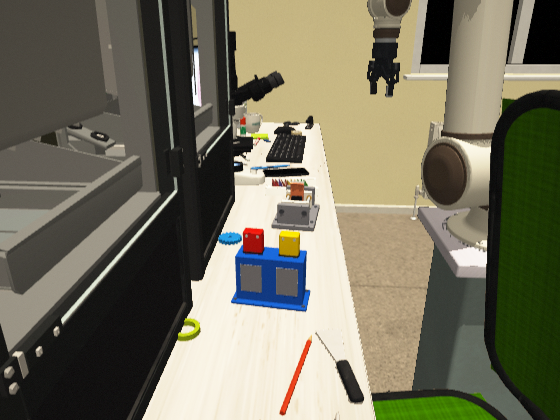

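The scene view shows the yellow handle at (227,170), red at (253,165), stand (243,193) and clamp (303,318), with copper at (302,287). In the side view yellow is at (289,243), red at (253,240) and the clamp at (297,205).

```bash
cat > h.py <<'E'
import numpy as np,cv2
from workcell import get_calibration
def ray(c,uv):
    M=np.linalg.inv(c['view']);d=np.array([(uv[0]-c['cx'])/c['fx'],(uv[1]-c['cy'])/c['fy'],1.])
    return M[:3,3],M[:3,:3]@d
def plane(c,uv,z):
    o,d=ray(c,uv);return o+d*(z-o[2])/d[2]
def tri(cs,uvs):
    A=[];b=[]
    for c,uv in zip(cs,uvs):
        o,d=ray(c,uv);d=d/np.linalg.norm(d);P=np.eye(3)-np.outer(d,d);A.append(P);b.append(P@o)
    return np.linalg.lstsq(np.vstack(A),np.hstack(b),rcond=None)[0]
def proj(c,p):
    q=c['view']@np.append(p,1);return np.array([c['fx']*q[0]/q[2]+c['cx'],c['fy']*q[1]/q[2]+c['cy']])
R={'yellow':((20,170,90),(32,255,255)),'red':((0,190,90),(5,255,255)),'blue':((108,170,50),(122,255,255)),'gear':((98,150,60),(107,255,255)),'green':((30,120,80),(40,255,255)),'copper':((5,80,60),(16,220,255))}
def mask(im,n):
    return cv2.inRange(cv2.cvtColor(im,cv2.COLOR_RGB2HSV),*map(np.array,R[n]))
def blobs(im,n,amin=40):
    k,l,s,c=cv2.connectedComponentsWithStats(mask(im,n));i=[j for j in range(1,k) if s[j,4]>amin]
    return sorted([(int(s[j,4]),s[j,:4].tolist(),np.round(c[j],1).tolist()) for j in i],reverse=True)
E
python3 - <<'E'
from h import *
cs=[get_calibration(n) for n in("scene","side")];ims=[np.load(f"pics/{n}0.npy") for n in("scene","side")]
for n in R:
    for im in ims: print(n,blobs(im,n,25)[:4])
for n in('yellow','red'):
    print(n,tri(cs,[blobs(im,n)[0][2] for im in ims]))
a=cv2.resize(ims[0][255:365,250:355],None,fx=4,fy=4,interpolation=2);b=cv2.resize(ims[1][175:230,270:325],None,fx=6,fy=8,interpolation=2)
cv2.imwrite("pics/c.png",np.hstack([a,cv2.copyMakeBorder(b,0,440-b.shape[0],0,0,0)])[:,:,::-1])
E
```

```text
yellow [(227, [218, 161, 16, 19], [225.5, 170.3]), (45, [371, 409, 10, 11], [376.1, 414.8])]
yellow [(474, [279, 231, 21, 25], [288.9, 243.2]), (59, [182, 319, 18, 17], [192.9, 327.3])]
red [(211, [245, 156, 15, 19], [252.3, 164.9])]
red [(448, [243, 228, 21, 25], [253.2, 240.2]), (78, [280, 377, 15, 38], [286.1, 399.0])]
blue [(640, [215, 174, 57, 45], [239.9, 195.9])]
blue [(2619, [231, 245, 79, 66], [272.0, 280.0])]
gear [(331, [321, 239, 24, 19], [332.7, 247.9]), (300, [214, 169, 53, 20], [239.1, 178.7]), (101, [237, 204, 30, 11], [250.1, 209.2]), (52, [219, 210, 17, 9], [227.9, 214.3])]
gear [(214, [219, 232, 23, 13], [229.4, 238.1])]
green [(77, [265, 164, 13, 12], [270.4, 170.6])]
green [(284, [177, 318, 23, 23], [189.5, 330.1]), (78, [251, 133, 17, 7], [259.3, 135.7])]
copper [(193, [381, 400, 19, 20], [387.8, 411.7]), (191, [291, 281, 21, 36], [298.8, 290.6]), (110, [163, 136, 10, 18], [167.4, 144.0]), (81, [197, 147, 12, 9], [202.7, 150.7])]
copper [(578, [431, 145, 33, 40], [450.5, 160.7]), (206, [290, 182, 14, 19], [296.6, 189.6]), (171, [456, 133, 37, 7], [475.1, 135.9]), (44, [281, 383, 10, 32], [285.2, 400.7])]
yellow [0.48078069 0.30626063 0.10725473]
red [0.54013991 0.2986227  0.10729161]
```

View pics/c.png

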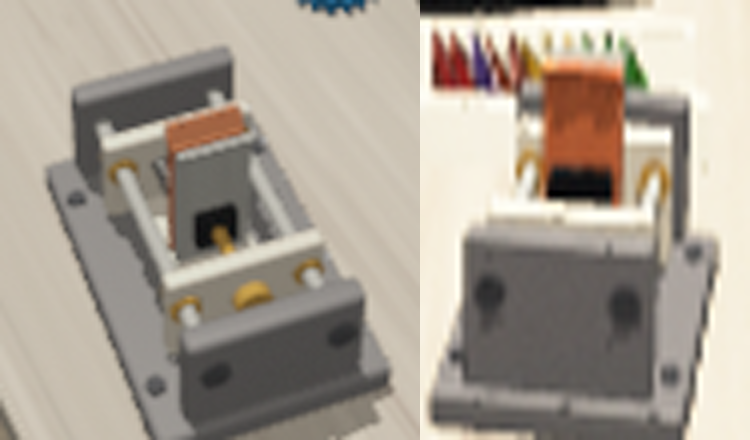

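Scene crop: steel plate (crop ~(215,160)) stands nearer the camera with the copper (205,125) behind it. The blocks' axis agrees with the stand side. Next I work out the rough clamp pose.

```bash
cat >> h.py <<'E'
from scipy.spatial.transform import Rotation as Rn
def to(p,yaw=None,roll=180,pitch=0):
    from workcell import monitor
    o=monitor.get_obs();R0=Rn.from_euler('xyz',o['tcp_rot'],degrees=True)
    yaw=o['tcp_rot'][2] if yaw is None else yaw
    R1=Rn.from_euler('xyz',[roll,pitch,yaw],degrees=True)
    print('at',np.round(o['ee_pos'],4),np.round(o['tcp_rot'],2),'t',round(o['time'],2))
    d=np.array(p)-o['ee_pos']
    print('turn total (units)',np.round((R0.inv()*R1).as_rotvec()/.1,2))
    print('shift in old tool axes',np.round(R0.inv().apply(d)/.04,3),' in new',np.round(R1.inv().apply(d)/.04,3))
E
python3 - <<'E'
from h import *
c,s=[get_calibration(n) for n in("scene","side")]
S=lambda x,y:(250+x/4,255+y/4); T=lambda x,y:(270+(x-420)/6,175+y/8)
print('copper top z95 scene L,R',plane(c,S(167,123),.095),plane(c,S(240,104),.095))
print('copper top side L,R',plane(s,T(545,63),.095),plane(s,T(625,63),.095))
print('tri copper top mid',tri([c,s],[S(204,114),T(585,63)]))
print('base corners',plane(c,S(48,170),.014),plane(c,S(150,440),.014),plane(c,S(388,370),.014))
print('far block top L,R',plane(c,S(75,92),.063),plane(c,S(228,50),.063),'near',plane(c,S(182,333),.063),plane(c,S(360,285),.063))
to([.45,0,.40],-7)
E
```

```text
copper top z95 scene L,R [ 0.46072334 -0.04405991  0.095     ] [ 0.49123196 -0.04848864  0.095     ]
copper top side L,R [ 0.48578018 -0.04359724  0.095     ] [ 0.45407595 -0.04570901  0.095     ]
tri copper top mid [ 0.47267686 -0.04723799  0.09522385]
base corners [0.43424572 0.02089907 0.014     ] [ 0.4138471  -0.11928482  0.014     ] [ 0.5119426  -0.13458576  0.014     ]
far block top L,R [0.44710003 0.01554092 0.063     ] [0.5173758  0.00727561 0.063     ] near [ 0.43101004 -0.11300419  0.063     ] [ 0.50136458 -0.12482423  0.063     ]
at [ 0.2136 -0.5069  0.4041] [-179.94   -0.     22.85] t 0.15
turn total (units) [-0.01  0.    5.21]
shift in old tool axes [10.367 -9.382  0.113]  in new [  4.322 -13.297   0.103]
```

Call:
carry_out --targets "0 0 0 0 0 1 1; 0 0 0 0 0 1 1; 0 0 0 0 0 1 1; 0 0 0 0 0 1 1; 0 0 0 0 0 1 1; 0 0 0 0 0 0.2 1; 0.4 -0.9 0 0 0 0 1; 0.4 -0.9 0 0 0 0 1"

```text
time: 0.82
ee_pos: [0.2538, -0.4394, 0.4036]
tcp_rot: [-179.9, 0.1, -7.0]
wrist_force: [0.4, 0.2, 0.3]
opening: 0.0858
grasp_force: 0.0
```

Call:
carry_out --targets "0.4 -0.9 0 0 0 0 1; 0.4 -0.9 0 0 0 0 1; 0.4 -0.9 0 0 0 0 1; 0.4 -0.9 0 0 0 0 1; 0.4 -0.9 0.1 0 0 0 1; 0.4 -0.9 0.1 0 0 0 1; 0.4 -0.9 0.1 0 0 0 1; 0.4 -0.9 0.1 0 0 0 1"

```text
time: 1.48
ee_pos: [0.4163, -0.1669, 0.3886]
tcp_rot: [180.0, -0.0, -6.8]
wrist_force: [0.8, -0.9, -0.5]
opening: 0.0852
grasp_force: 0.0
```

Call:
carry_out --targets "0.4 -0.9 0 0 0 0 1; 0.4 -0.9 0 0 0 0 1; 0.3 -0.9 0 0 0 0 1; 0 -0.4 0 0 0 0 1; 0 0 0 0 0 0 1; 0 0 0 0 0 0 1; 0 0 0 0 0 0 1; 0 0 0 0 0 0 1"

```text
time: 2.15
ee_pos: [0.4737, -0.0565, 0.3888]
tcp_rot: [-179.8, -0.0, -6.7]
wrist_force: [-0.3, -0.2, 0.2]
opening: 0.0855
grasp_force: 0.0
```

```bash
python3 - <<'E'
from h import *
from workcell import camera
im=camera("wrist");c=get_calibration("wrist");np.save("pics/w1.npy",im);np.save("pics/w1c.npy",c,allow_pickle=True)
cv2.imwrite("pics/w1.png",im[:,:,::-1])
print(blobs(im,'copper'),proj(c,[.474,-.05,.095]));to([.48,.306,.36],-7.5)
E
```

```text
[(888, [436, 120, 69, 31], [467.8, 137.3]), (319, [266, 180, 9, 47], [270.4, 206.3])] [270.44828462 207.24722007]
at [ 0.4737 -0.0565  0.3888] [-1.7984e+02 -1.0000e-02 -6.7400e+00] t 2.2
turn total (units) [-0.03 -0.    0.13]
shift in old tool axes [-0.908 -9.017  0.745]  in new [-1.027 -9.006  0.72 ]
```

View pics/w1.png

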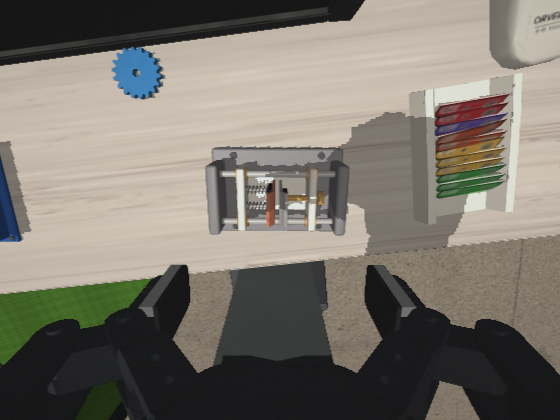

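The wrist view shows copper at (270,206), steel at (283,208), end blocks at columns 213 and 340; gear at (138,72). I'll go 90 mm lower for a finer measurement.

Call:
carry_out --targets "0 0 0.6 0 0 0 1; 0 0 0.6 0 0 0 1; 0 0 0.6 0 0 0.12 1; 0 0 0.5 0 0 0 1; 0 0 0 0 0 0 1; 0 0 0 0 0 0 1; 0 0 0 0 0 0 1; 0 0 0 0 0 0 1"

```text
time: 2.87
ee_pos: [0.474, -0.0589, 0.2985]
tcp_rot: [-179.7, -0.1, -7.1]
wrist_force: [-0.3, 0.4, -0.5]
opening: 0.0853
grasp_force: 0.0
```

```bash
python3 - <<'E'
from h import *
from workcell import camera
im=camera("wrist");c=get_calibration("wrist");np.save("pics/w2.npy",im);np.save("pics/w2c.npy",c,allow_pickle=True)
u,v=proj(c,[.474,-.055,.095]).astype(int);print(u,v)
x0=u-110;y0=v-100;print(x0,y0)
cv2.imwrite("pics/w2.png",cv2.resize(im[y0:y0+150,x0:x0+200],None,fx=4,fy=4,interpolation=2)[:,:,::-1])
to([.48,.306,.36],-7.5)
E
```

```text
272 246
162 146
at [ 0.474  -0.0588  0.2983] [-1.797e+02 -1.300e-01 -7.110e+00] t 2.92
turn total (units) [-0.05 -0.02  0.07]
shift in old tool axes [-0.977 -9.077 -1.497]  in new [-1.042 -9.062 -1.543]
```

View pics/w2.png

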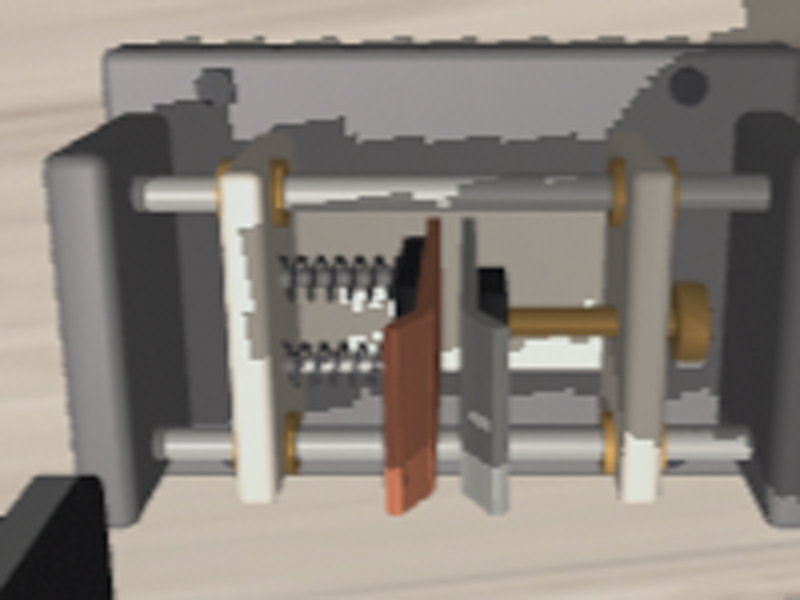

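The close crop shows the throat edges: copper from (438,312) to (435,490), steel from (463,310) to (463,488), gap about 26 crop px.

```bash
python3 - <<'E'
from h import *
c=np.load("pics/w2c.npy",allow_pickle=True).item()
S=lambda x,y:plane(c,(162+x/4,146+y/4),.086)
a,b,d,e=S(438,312),S(435,490),S(463,310),S(463,488)
print(a,b,d,e,'mid',(a+b+d+e)/4,'gap',np.linalg.norm((a+b-d-e)/2))
for p in(a-b,d-e):print('yaw',np.degrees(np.arctan2(p[1],p[0])),np.linalg.norm(p))
# end-block inner/outer top edges for base yaw
B=lambda x,y:plane(c,(162+x/4,146+y/4),.063)
f,g=B(45,158),B(80,520);p=f-g;print('block yaw',np.degrees(np.arctan2(p[1],p[0])),np.linalg.norm(p))
im=np.load("pics/w2.npy");print(c['view'] is not None)
E
```

```text
[ 0.48572823 -0.05593071  0.086     ] [ 0.45436641 -0.0513868   0.086     ] [ 0.48558021 -0.05997512  0.086     ] [ 0.4541721  -0.05612601  0.086     ] mid [ 0.46996174 -0.05585466  0.086     ] gap 0.004395144536894927
yaw -8.244036561494976 0.031689282257362894
yaw -6.9868388651632936 0.03164308827750243
block yaw -7.233373654543972 0.07054455280232391
True
```

Call:
carry_out --targets "0 0 -0.5 0 0 0 1; -0.1 -0.7 -0.5 0 0 0 1; -0.1 -0.9 -0.5 0 0 0 1; -0.1 -0.9 0 0 0 0 1; -0.1 -0.9 0 0 0 0 1; -0.1 -0.9 0 0 0 0 1; -0.1 -0.9 0 0 0 0 1; -0.1 -0.9 0 0 0 0 1"

```text
time: 3.58
ee_pos: [0.4554, 0.0354, 0.3687]
tcp_rot: [-173.9, -0.0, 3.0]
wrist_force: [0.9, -0.2, 0.2]
opening: 0.0856
grasp_force: 0.0
```

Call:
carry_out --targets "-0.1 -0.9 0 0 0 0 1; -0.1 -0.9 0 0 0 0 1; -0.1 -0.7 0 0 0 0 1; 0 -0.4 0 0 0 0 1; 0 0 0 0 0 0 1; 0 0 0 0 0 0 1; 0 0 0 0 0 0 1; 0 0 0 0 0 0 1"

```text
time: 4.25
ee_pos: [0.4434, 0.0758, 0.3806]
tcp_rot: [-171.2, 0.1, 7.6]
wrist_force: [1.3, 0.5, 0.8]
opening: 0.0859
grasp_force: 0.0
```

```bash
python3 - <<'E'
from h import *
from workcell import camera
im=camera("wrist");c=get_calibration("wrist");np.save("pics/w3.npy",im);np.save("pics/w3c.npy",c,allow_pickle=True)
cv2.imwrite("pics/w3.png",im[:,:,::-1])
for n in('yellow','red'):
    b=blobs(im,n)[0];print(n,b,plane(c,b[2],.126))
to([.48,.306,.261],-7.5)
E
```

```text
Traceback (most recent call last):
IndexError: list index out of range
```

View pics/w3.png

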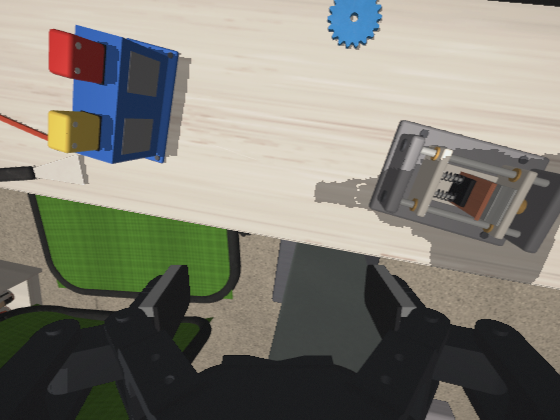

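The arm stalled and tilted at y=0.076. The stand is still to the left (yellow at (75,132)). Checking the joints.

```bash
python3 - <<'E'
from h import *
from workcell import monitor
o=monitor.get_obs();print({k:np.round(o[k],3).tolist() for k in('q','qd','ee_pos','tcp_rot')})
E
```

```text
{'q': [7.534, -9.101, -6.417, 92.81, 8.775, 179.959], 'qd': [-0.047, -0.084, -0.02, 0.006, 0.158, -0.044], 'ee_pos': [0.443, 0.076, 0.381], 'tcp_rot': [-171.225, 0.12, 7.574]}
```

```bash
python3 - <<'E'
from h import *
to([.48,.306,.36])
to([.48,.306,.36],172.7)
E
```

```text
at [0.4434 0.0758 0.3806] [-1.7122e+02  1.2000e-01  7.5700e+00] t 4.3
turn total (units) [-1.53  0.02 -0.  ]
shift in old tool axes [ 1.666 -5.441  1.357]  in new [ 1.665 -5.584  0.514]
at [0.4434 0.0758 0.3806] [-1.7122e+02  1.2000e-01  7.5700e+00] t 4.3
turn total (units) [ -0.32  -2.2  -28.74]
shift in old tool axes [ 1.666 -5.441  1.357]  in new [-0.176  5.824  0.514]
```

Call:
carry_out --targets "0 0 0 -0.77 0 0 1; 0 0 0 -0.76 0 0 1; 0 0 0 0 0 -1 1; 0 0 0 0 0 -1 1; 0 0 0 0 0 -1 1; 0 0 0 0 0 -1 1; 0 0 0 0 0 -1 1; 0 0 0 0 0 -1 1"

```text
time: 4.97
ee_pos: [0.445, 0.0652, 0.3806]
tcp_rot: [-179.6, -0.1, 42.9]
wrist_force: [0.2, -1.0, 0.1]
opening: 0.0856
grasp_force: 0.0
```

Call:
carry_out --targets "0 0 0 0 0 -1 1; 0 0 0 0 0 -1 1; 0 0 0 0 0 -1 1; 0 0 0 0 0 -1 1; 0 0 0 0 0 -1 1; 0 0 0 0 0 -1 1; 0 0 0 0 0 -1 1; 0 0 0 0 0 -1 1"

```text
time: 5.63
ee_pos: [0.445, 0.0652, 0.3806]
tcp_rot: [-179.8, -0.4, 88.8]
wrist_force: [0.5, -0.1, 0.0]
opening: 0.0856
grasp_force: 0.0
```

Call:
carry_out --targets "0 0 0 0 0 -1 1; 0 0 0 0 0 -1 1; 0 0 0 0 0 -1 1; 0 0 0 0 0 -1 1; 0 0 0 0 0 -1 1; 0 0 0 0 0 -1 1; 0 0 0 0 0 -1 1; 0 0 0 0 0 -1 1"

```text
time: 6.3
ee_pos: [0.445, 0.0652, 0.3805]
tcp_rot: [179.8, -0.4, 134.6]
wrist_force: [0.2, -0.1, 0.6]
opening: 0.0854
grasp_force: 0.0
```

Call:
carry_out --targets "0 0 0 0 0 -1 1; 0 0 0 0 0 -1 1; 0 0 0 0 0 -1 1; 0 0 0 0 0 -1 1; 0 0 0 0 0 -1 1; 0 0 0 0 0 -1 1; 0 0 0 0 0 -0.7 1; 0 0 0 0 0 0 1"

```text
time: 6.97
ee_pos: [0.445, 0.0653, 0.3806]
tcp_rot: [179.6, -0.2, 172.9]
wrist_force: [-0.1, -0.6, 0.8]
opening: 0.0858
grasp_force: 0.0
```

```bash
python3 - <<'E'
from h import *
to([.48,.306,.34],172.7)
E
```

```text
at [0.445  0.0653 0.3806] [179.62  -0.23 172.9 ] t 6.97
turn total (units) [ 0.07 -0.04  0.03]
shift in old tool axes [-0.129  6.074  1.054]  in new [-0.104  6.081  1.014]
```

Call:
carry_out --targets "0 0.5 0 0.07 -0.04 0 1; 0 0.9 0.2 0 0 0 1; 0 0.9 0.2 0 0 0 1; 0 0.9 0.2 0 0 0 1; 0 0.9 0.2 0 0 0 1; 0 0.9 0.2 0 0 0 1; -0.1 0.7 0 0 0 0 1; 0 0.4 0 0 0 0 1"

```text
time: 7.63
ee_pos: [0.4799, 0.3097, 0.3394]
tcp_rot: [-180.0, -0.0, 172.7]
wrist_force: [0.1, -0.2, 0.7]
opening: 0.0852
grasp_force: 0.0
```

Call:
carry_out --targets "0 0 0 0 0 0 1; 0 0 0 0 0 0 1; 0 0 0 0 0 0 1; 0 0 0 0 0 0 1; 0 0 0 0 0 0 1; 0 0 0 0 0 0 1; 0 0 0 0 0 0 1; 0 0 0 0 0 0 1"

```text
time: 8.3
ee_pos: [0.4797, 0.3067, 0.341]
tcp_rot: [180.0, 0.0, 172.7]
wrist_force: [0.9, 0.2, 1.0]
opening: 0.0852
grasp_force: 0.0
```

```bash
python3 - <<'E'
from h import *
from workcell import camera
im=camera("wrist");c=get_calibration("wrist");np.save("pics/w4.npy",im);np.save("pics/w4c.npy",c,allow_pickle=True)
cv2.imwrite("pics/w4.png",cv2.resize(im[100:350,120:440],None,fx=2.4,fy=2.4,interpolation=2)[:,:,::-1])
for n in('yellow','red'):
    for b in blobs(im,n)[:1]:print(n,b,plane(c,b[2],.126))
to([.48,.306,.261],172.7)
E
```

```text
red (403, [263, 298, 25, 35], [275.3, 315.5]) [0.53798311 0.29819132 0.126     ]
at [0.4797 0.3069 0.341 ] [-1.8000e+02  2.0000e-02  1.7273e+02] t 8.35
turn total (units) [-0.    0.    0.01]
shift in old tool axes [-0.01  -0.02   1.999]  in new [-0.011 -0.02   1.999]
```

View pics/w4.png

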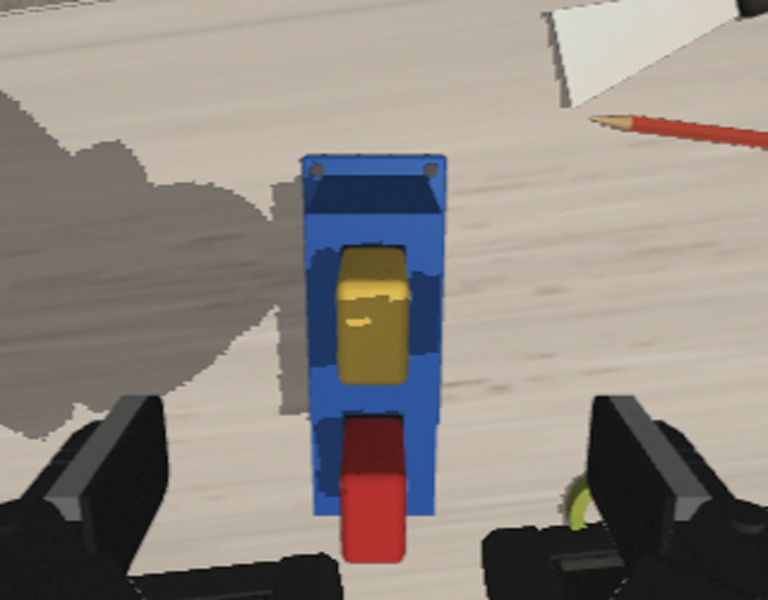

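The close view: yellow's top face spans crop (338,288)-(409,293)-(406,384)-(340,381), red's top (341,473)-(405,562). The fingers straddle both sides clear of the stand.

```bash
python3 - <<'E'
from h import *
c=np.load("pics/w4c.npy",allow_pickle=True).item()
S=lambda x,y,z=.126:plane(c,(120+x/2.4,100+y/2.4),z)
y=np.mean([S(338,286),S(409,289),S(407,384),S(339,383)],0);r=np.mean([S(341,473),S(406,475),S(405,563),S(343,562)],0)
print(y,r,np.linalg.norm(S(338,286)-S(339,383)),np.linalg.norm(y-r),'yaw',np.degrees(np.arctan2(*(r-y)[1::-1])))
a,b=S(304,213,.086),S(445,213,.086);print('stand far edge',a,b,np.degrees(np.arctan2(*(b-a)[1::-1])),np.linalg.norm(a-b))
to([*y[:2],.263],172.7)
E
```

```text
[0.48010648 0.30574015 0.126     ] [0.5387077 0.2984169 0.126    ] 0.02884538218263429 0.05905703007567954 yaw -7.123183531865192
stand far edge [0.45113574 0.28693956 0.086     ] [0.456801   0.33173962 0.086     ] 82.79282600029929 0.04515685061013921
at [0.4797 0.3069 0.341 ] [-1.8000e+02  2.0000e-02  1.7273e+02] t 8.35
turn total (units) [-0.    0.    0.01]
shift in old tool axes [-0.014 -0.026  1.949]  in new [-0.015 -0.026  1.949]
```

Call:
carry_out --targets "0 -0.03 0.4 0 0 0 1; 0 0 0.5 0 0 0 1; 0 0 0.5 0 0 0 0.6; 0 0 0.3 0 0 0 0.3; 0 0 0.2 0 0 0 0; 0 0 0 0 0 0 0; 0 0 0 0 0 0 0; 0 0 0 0 0 0 -1" --newtons 60

```text
time: 9.02
ee_pos: [0.4797, 0.3061, 0.266]
tcp_rot: [180.0, 0.1, 172.8]
wrist_force: [-0.3, -0.0, 0.8]
opening: 0.0322
grasp_force: 0.0
```

Call:
carry_out --targets "0 0 0 0 0 0 -1; 0 0 0 0 0 0 -1; 0 0 0 0 0 0 -1; 0 0 0 0 0 0 -1; 0 0 0 0 0 0 -1; 0 0 0 0 0 0 -1; 0 0 0 0 0 0 -1; 0 0 0 0 0 0 -1"

```text
time: 9.68
ee_pos: [0.4798, 0.3061, 0.2662]
tcp_rot: [179.9, 0.1, 172.8]
wrist_force: [-0.1, 0.0, 6.3]
opening: 0.0195
grasp_force: 59.2
```

Call:
carry_out --targets "0 0 -0.2 0 0 0 -1; 0 0 -0.4 0 0 0 -1; 0 0 -0.5 0 0 0 -1; 0 0 -0.6 0 0 0 -1; 0 0 -0.6 0 0 0 -1; 0 0 -0.5 0 0 0 -1; 0 0 -0.2 0 0 0 -1; 0 0 0 0 0 0 -1"

```text
time: 10.35
ee_pos: [0.4796, 0.3061, 0.387]
tcp_rot: [179.9, 0.2, 172.8]
wrist_force: [-0.2, -0.3, -1.4]
opening: 0.0189
grasp_force: 58.6
```

```bash
python3 - <<'E'
from h import *
from workcell import camera,monitor
o=monitor.get_obs();print(o['wrist_force'],o['opening'],o['q'])
im=camera("wrist");im2=camera("side");np.save("pics/s5.npy",im2);np.save("pics/w5.npy",im)
u,v=proj(get_calibration("side"),o['ee_pos']-[0,0,.2]).astype(int)
a=cv2.resize(im2[v-70:v+80,u-50:u+50],None,fx=4,fy=4,interpolation=2)[:560]
b=cv2.resize(im[180:390,210:350],None,fx=2.67,fy=2.67,interpolation=2)[:560]
b=np.pad(b,((0,560-len(b)),(0,0),(0,0)))
cv2.imwrite("pics/p5.png",np.hstack([a,b])[:,:,::-1]);print(u,v,a.shape,b.shape)
to([.470,-.056,.38],172.6)
E
```

```text
[-0.1761519  -0.31944781 -1.42480999] 0.0189170101686524 [ 3.25464037e+01  7.14372190e+00  1.04664478e+01  9.31294995e+01
 -1.70086212e-02  3.97874940e+01]
289 196 (560, 400, 3) (560, 374, 3)
at [0.4795 0.306  0.3839] [-1.7996e+02 -2.0000e-02  1.7276e+02] t 10.45
turn total (units) [-0.01 -0.    0.03]
shift in old tool axes [-0.905 -9.007  0.105]  in new [-0.93  -9.005  0.099]
```

View pics/p5.png

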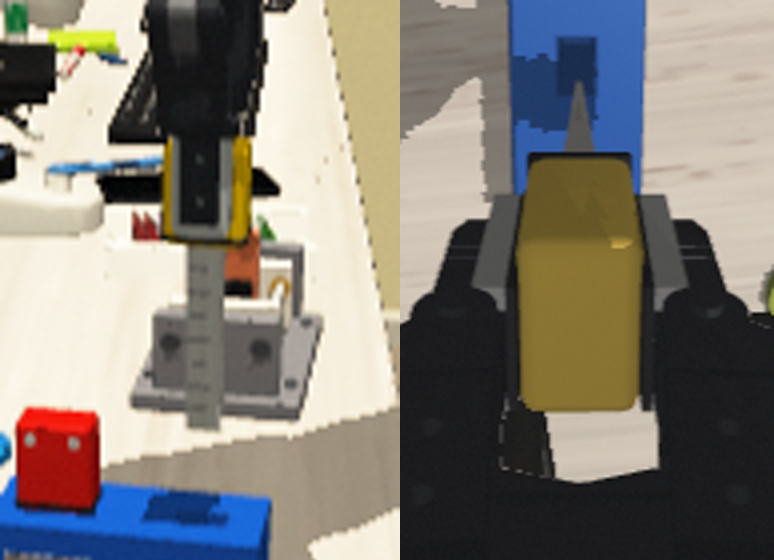

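Yellow gauge hangs upright at the pad centres (blade tip at left crop (203,428)), red still in its slot (58,455). Moving over the clamp.

Call:
carry_out --targets "0 -0.4 0 0 0 0.03 -1; -0.1 -0.8 0 0 0 0 -1; -0.1 -0.9 0 0 0 0 -1; -0.1 -0.9 0 0 0 0 -1; -0.1 -0.9 0 0 0 0 -1; -0.1 -0.9 0 0 0 0 -1; -0.1 -0.9 0 0 0 0 -1; -0.1 -0.9 0 0 0 0 -1"

```text
time: 11.12
ee_pos: [0.4726, 0.0389, 0.3831]
tcp_rot: [-180.0, -0.1, 172.6]
wrist_force: [-0.6, -0.4, -0.3]
opening: 0.0191
grasp_force: 58.8
```

Call:
carry_out --targets "-0.1 -0.9 0 0 0 0 -1; -0.1 -0.8 0 0 0 0 -1; -0.1 -0.5 0 0 0 0 -1; 0 -0.2 0 0 0 0 -1; 0 0 0 0 0 0 -1; 0 0 0 0 0 0 -1; 0 0 0 0 0 0 -1; 0 0 0 0 0 0 -1"

```text
time: 11.78
ee_pos: [0.4728, -0.0551, 0.3846]
tcp_rot: [-180.0, -0.0, 172.7]
wrist_force: [0.1, -0.1, -1.0]
opening: 0.019
grasp_force: 58.8
```

```bash
python3 - <<'E'
from h import *
from workcell import camera,monitor
o=monitor.get_obs();print(o['wrist_force'])
im=camera("wrist");im2=camera("scene")
u,v=proj(get_calibration("scene"),[.47,-.056,.1]).astype(int);print(u,v)
a=cv2.resize(im2[v-90:v+50,u-50:u+50],None,fx=4,fy=4,interpolation=2)
b=cv2.resize(im[130:340,210:350],None,fx=2.67,fy=2.67,interpolation=2)[:560]
b=np.pad(b,((0,560-len(b)),(0,0),(0,0)))
cv2.imwrite("pics/p6.png",np.hstack([a,b])[:,:,::-1])
to([.4698,-.056,.38],172.6)
E
```

```text
[ 0.12091134 -0.13494517 -0.9797311 ]
300 286
at [ 0.4728 -0.0552  0.3848] [-1.8000e+02  1.0000e-02  1.7268e+02] t 11.88
turn total (units) [-0.    0.    0.01]
shift in old tool axes [ 0.072 -0.028  0.121]  in new [ 0.072 -0.029  0.121]
```

View pics/p6.png

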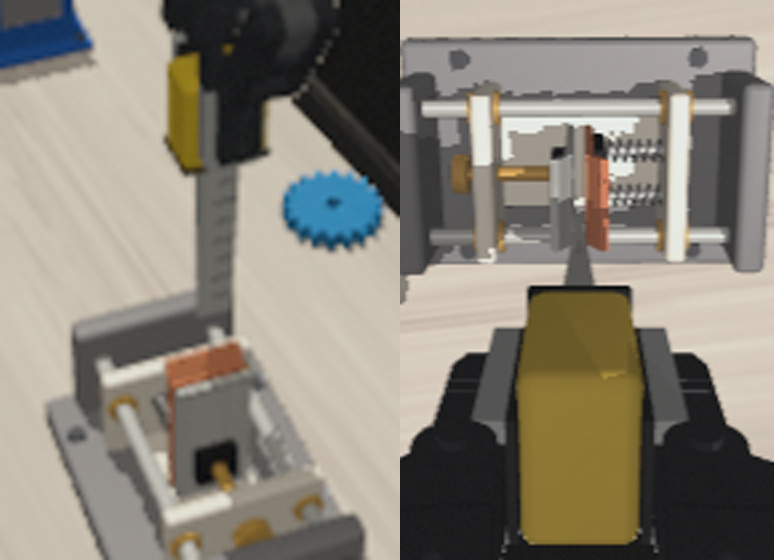

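Tip sits above the gap in both views (wrist crop (578,215) between steel 560 and copper 597). Descending.

Call:
carry_out --targets "0.07 -0.03 0 0 0 0 -1; 0 0 0.2 0 0 0 -1; 0 0 0.3 0 0 0 -1; 0 0 0.3 0 0 0 -1; 0 0 0.2 0 0 0 -1; 0 0 0.1 0 0 0 -1; 0 0 0 0 0 0 -1; 0 0 0 0 0 0 -1"

```text
time: 12.55
ee_pos: [0.4697, -0.0571, 0.3409]
tcp_rot: [-180.0, 0.0, 172.6]
wrist_force: [0.5, 0.1, -0.3]
opening: 0.0196
grasp_force: 58.9
```

Call:
carry_out --targets "0 0 0.1 0 0 0 -1; 0 0 0.05 0 0 0 -1; 0 0 0.05 0 0 0 -1; 0 0 0.05 0 0 0 -1; 0 0 0.05 0 0 0 -1; 0 0 0 0 0 0 -1; 0 0 0 0 0 0 -1; 0 0 0 0 0 0 -1"

```text
time: 13.22
ee_pos: [0.4698, -0.0571, 0.329]
tcp_rot: [-180.0, 0.0, 172.6]
wrist_force: [0.3, 0.1, -1.8]
opening: 0.0193
grasp_force: 58.9
```

Call:
carry_out --targets "0 0 0.05 0 0 0 -1; 0 0 0.03 0 0 0 -1; 0 0 0.02 0 0 0 -1; 0 0 0 0 0 0 -1; 0 0 0 0 0 0 -1; 0 0 0 0 0 0 -1; 0 0 0 0 0 0 -1; 0 0 0 0 0 0 -1"

```text
time: 13.88
ee_pos: [0.4698, -0.0571, 0.3249]
tcp_rot: [-180.0, 0.0, 172.6]
wrist_force: [0.8, -0.0, -0.8]
opening: 0.019
grasp_force: 58.9
```

Call:
carry_out --targets "0 0 0.05 0 0 0 -1; 0 0 0.03 0 0 0 -1; 0 0 0.02 0 0 0 -1; 0 0 0 0 0 0 -1; 0 0 0 0 0 0 -1; 0 0 0 0 0 0 -1; 0 0 0 0 0 0 -1; 0 0 0 0 0 0 -1"

```text
time: 14.55
ee_pos: [0.4698, -0.0571, 0.321]
tcp_rot: [-180.0, 0.0, 172.6]
wrist_force: [-0.2, 0.4, -1.3]
opening: 0.0192
grasp_force: 58.9
```

Call:
carry_out --targets "0 0 0.05 0 0 0 -1; 0 0 0.03 0 0 0 -1; 0 0 0.02 0 0 0 -1; 0 0 0 0 0 0 -1; 0 0 0 0 0 0 -1; 0 0 0 0 0 0 -1; 0 0 0 0 0 0 -1; 0 0 0 0 0 0 -1"

```text
time: 15.22
ee_pos: [0.4698, -0.0571, 0.3169]
tcp_rot: [-180.0, 0.0, 172.6]
wrist_force: [0.8, 1.0, -1.2]
opening: 0.0194
grasp_force: 59.0
```

Call:
carry_out --targets "0 0 0.05 0 0 0 -1; 0 0 0.03 0 0 0 -1; 0 0 0.02 0 0 0 -1; 0 0 0 0 0 0 -1; 0 0 0 0 0 0 -1; 0 0 0 0 0 0 -1; 0 0 0 0 0 0 -1; 0 0 0 0 0 0 -1"

```text
time: 15.88
ee_pos: [0.4699, -0.0571, 0.3136]
tcp_rot: [-180.0, 0.1, 172.6]
wrist_force: [-0.6, 0.8, 5.7]
opening: 0.0193
grasp_force: 60.0
```

Call:
carry_out --targets "0 0 0.05 0 0 0 -1; 0 0 0.03 0 0 0 -1; 0 0 0.02 0 0 0 -1; 0 0 0 0 0 0 -1; 0 0 0 0 0 0 -1; 0 0 0 0 0 0 -1; 0 0 0 0 0 0 -1; 0 0 0 0 0 0 -1"

```text
time: 16.55
ee_pos: [0.4701, -0.0571, 0.3105]
tcp_rot: [-180.0, 0.2, 172.6]
wrist_force: [-0.3, 0.3, 11.1]
opening: 0.0193
grasp_force: 60.8
```

Call:
carry_out --targets "0 0 0.05 0 0 0 -1; 0 0 0.03 0 0 0 -1; 0 0 0.02 0 0 0 -1; 0 0 0 0 0 0 -1; 0 0 0 0 0 0 -1; 0 0 0 0 0 0 -1; 0 0 0 0 0 0 -1; 0 0 0 0 0 0 -1"

```text
time: 17.22
ee_pos: [0.4703, -0.0571, 0.3068]
tcp_rot: [-180.0, 0.2, 172.6]
wrist_force: [-0.7, -1.0, 12.1]
opening: 0.0191
grasp_force: 60.9
```

Call:
carry_out --targets "0 0 0.05 0 0 0 -1; 0 0 0.03 0 0 0 -1; 0 0 0.02 0 0 0 -1; 0 0 0 0 0 0 -1; 0 0 0 0 0 0 -1; 0 0 0 0 0 0 -1; 0 0 0 0 0 0 -1; 0 0 0 0 0 0 -1"

```text
time: 17.88
ee_pos: [0.4703, -0.0571, 0.3029]
tcp_rot: [-180.0, 0.3, 172.6]
wrist_force: [1.0, -1.2, 12.9]
opening: 0.0193
grasp_force: 61.0
```

Call:
carry_out --targets "0 0 0.03 0 0 0 -1; 0 0 0.02 0 0 0 -1; 0 0 0 0 0 0 -1; 0 0 0 0 0 0 -1; 0 0 0 0 0 0 -1; 0 0 0 0 0 0 -1; 0 0 0 0 0 0 -1; 0 0 0 0 0 0 -1"

```text
time: 18.55
ee_pos: [0.4703, -0.0571, 0.3009]
tcp_rot: [-180.0, 0.3, 172.6]
wrist_force: [0.5, 0.3, 12.9]
opening: 0.019
grasp_force: 61.0
```

```bash
python3 - <<'E'
from h import *
from workcell import camera,monitor
im=camera("wrist");im2=camera("scene");o=monitor.get_obs();print(o['wrist_force'],o['ee_pos'],o['qd'])
u,v=300,286
a=cv2.resize(im2[v-90:v+50,u-50:u+50],None,fx=4,fy=4,interpolation=2)
b=cv2.resize(im[130:340,210:350],None,fx=2.67,fy=2.67,interpolation=2)[:560]
b=np.pad(b,((0,560-len(b)),(0,0),(0,0)))
cv2.imwrite("pics/p7.png",np.hstack([a,b])[:,:,::-1])
E
```

```text
[ 0.08137036  0.08300164 12.91136462] [ 0.4703628  -0.0571274   0.30090887] [-7.37728330e-02  1.41916456e-02 -4.62518391e-02  7.33951187e-02
  4.02966909e-02  7.08327086e-05]
```

View pics/p7.png

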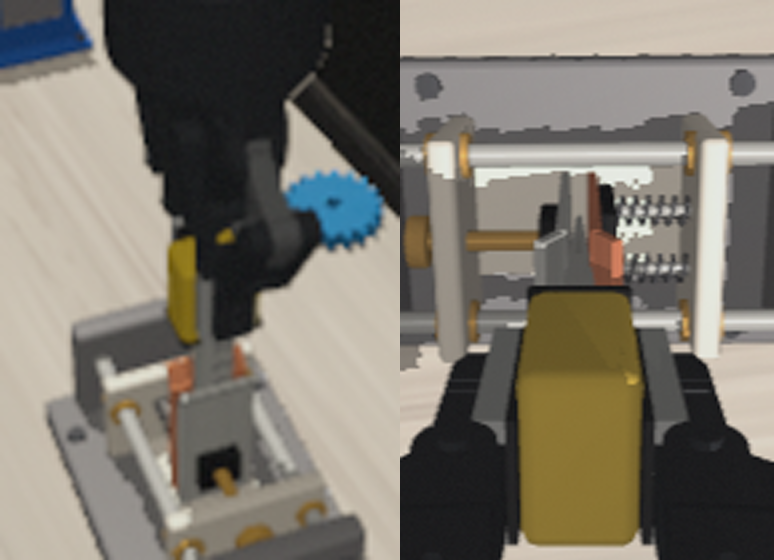

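The blade sits between the plates: wrist crop (578,260), steel at 550, copper at 603. The handle hasn't moved in the grip, and the drag has levelled off at about 13 N, so I'm handing in.

```bash
python3 -c "
from workcell import bot
print(bot.job_done())"
```

```text
the job is handed in; nothing more can be done
None
```

I handed in the job at about 19 s with the yellow gauge held still about 45 mm below the throat, drag steady near 13 N and the copper plate eased back about 1 mm by my estimate (worked out from depth past the point where it yielded, not measured directly); no verdict came back.

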